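# Show the long-nozzled solenoid valve to the inspection camera

## Robot

A 7-joint arm with a two-finger parallel gripper is mounted at the origin on the work surface. World frame = base frame: x ahead of the robot, y to its left, z up, the work surface at z = 0. Lengths are in m, angles in rad, forces in N, time in s.
With the tool pointing down it reaches from about 0.425 to 0.825 m from the base axis. Payload 3.6 kg.
Tool frame: the origin (TCP) lies between the finger pads; the fingertips stand 25 mm ahead of it and the grasp point (between the pads) lies 6 mm ahead of it; x points along the fingers, z is the direction in which the jaws open and shut, and the axes are right-handed (so a half turn about x gives the same grasp; the last joint's range is limited). The gripper opens to 93 mm and grips with 3 to 60 N. Pads are 15 mm wide; open, the fingers measure 128 mm over their backs; the gripper's body (75 mm by 188 mm) begins 65 mm behind the grasp point.
Start: joints at [-1.157, 0.615, -0.013, 1.423, 0.008, 1.103, -0.04], TCP at [0.277, 0.588, 0.244] pointing down, gripper open.
Joint ranges: [-3.12, 3.12], [-0.3, 2.06], [-1.34, 1.32], [0.26, 2.42], [-1.36, 4.5], [0.01, 1.98], [-2.84, 2.84]. Speed limits (rad/s): [2.79, 2.79, 3.14, 3.14, 3.14, 3.14, 3.14].

## Interface

Orientations are given as a unit quaternion [x, y, z, w].
In Python, from plant import robot gives the robot as it stands.
- The arm moves only by the tool jog_arm, never from a script. Its argument "deltas" is a list of rows, each a list of 3 entries, a list of its own where there are three numbers: the shift along the tool's x, y, z in units of 40 mm (1.0 is 40 mm), then the turn, a rotation vector about the tool's x, y, z in units of 6 degrees (1.0 is 6 degrees), then the finger opening in mm, from 0 to 93. In form: [[[tx, ty, tz], [wx, wy, wz], claw], ...]. A call has 1 to 8 rows; each row shifts and turns the pose as measured when the row begins, along the tool's axes as they then stand; what a row does not reach is not made up. A row lasts 1/12 s, in which the tool goes at most 41.7 mm and 7.16 degrees, less where a joint would pass 70% of its speed; a pose out of reach is approached as far as the arm can. A call is refused whole if a number of a shift passes 1 or a number of a turn 1, either way. A call with a gripper value outside its range is refused whole. The fingers move at their own pace and stop on an object; the grip force is fixed at half the most. Time passes only in rows, so rows that do not move let the fingers close. It gives the time, the measured TCP pose, the force and the opening at its end, in the units of the state.
- robot.state(): the state, without advancing time (a new reading comes with each control period).
- robot.snapshot(name): name is "side" or "top" or "wrist"; returns a dict with "pixels" (480x640x3 uint8, blue, green, red), "range_z" (480x640 float32, m along the optical axis (not along the pixel's ray), 0 where there is no reading), "fx", "fy", "cx", "cy" (pixels), "position" and "rotation" of the camera in the world; the wrist camera has in their place "tool_from_camera" (4x4, takes a point from camera to tool coordinates, whose origin is the TCP and whose axes are the tool frame's). Camera axes: x right, y up, looking along -z (the intrinsics and any distortion apply to the point x, -y, -z); pixel columns grow to the right and rows downward; lengths in m; the calibration is good to about 2 mm. A picture is of the moment at which its call begins: read the wrist's pose just before it.
- robot.sign_off(): hands the job in, once; it reports no verdict.
Trained networks look in a picture, given as the dict that the camera call returned (one of the last four; its "shot" number tells which), for a name from the list of things; names that differ only in an ending like _2 or _b are one class to them, and where a whole thing is asked for, a point or a joint stands for the part that bears it (a point fixed in the world has none). Each returns a list of dicts, best first, with "confidence" (0 to 1); they miss things now and then, are a little off and sometimes report something else, mostly with a low value. They report only what shows in the picture. A call takes as long as a camera call.
- robot.masks_of(picture, name): "pixels" (480x640 bool, what is visible of it) and "point" ([column, row] in pixels, amid what is visible of it).
The state is a dict: "clock": time; "joint_positions": joint angles; "joint_vel": joint speeds; "effort": joint torques, N m; "tool_pos": TCP position; "tcp_rot": TCP orientation; "wrist_force": force on the tool from outside, world axes, zero at the start; "moment": the same for the moment, N m; "gripper_width": opening from 0.0 (shut) to 1.0 (fully open).
Only numpy, scipy, OpenCV 4.12 (cv2) and the standard library are available. Lean on these libraries where they do the work, as an engineer would, in place of code of your own. Each camera call takes 0.05 s, during which the arm holds its last target.

## Task

Slide the inspection camera along its rail, away from the robot, until it rests against the far stop, and leave it there. Then pick the solenoid valve with the long nozzle out of the tray, without disturbing the other two valves, and hold it in the air in front of the camera: socket up, level, the nozzle pointing straight at the lens and centred on it, with the nozzle's tip about 8 cm from the glass. Finish while still holding it there, quite still.

Things in the scene. Friction and masses are not known exactly. Their poses are not given: they have to be found in the camera images.
- camera (a joint): travel of the camera carriage along its rail, in m: 0 at the end near the robot, 0.16 against the far stop (a dark steel block with a rubber bumper). Metre values grow along +x of lens. It stays where it is left; friction about 2 N. The rail is fixed to the bench. The camera is a grey box (52 x 68 x 52 mm) on a column on the carriage, the highest thing on it being the steel post
- lens (a point): centre of the camera's lens glass, 150 mm above the bench, on the black lens barrel (48 mm across). Moves with the carriage; x = along the rail towards the far stop, z = up; the lens looks level along -y, so points in front of it have negative y here
- camera_post (a point): grip point on the upright steel post (20 mm diameter, 42 mm long) on top of the camera, 14 mm below the post's top and 28 mm above the camera's top, 204 mm above the bench. Same axes as lens. The carriage can be pulled or pushed along by this post
- tray: flat grey tray fixed to the bench, 210 x 400 mm, walls 22 mm high and 5 mm thick, floor 5 mm thick; origin at the centre of its underside, y along its long side. The three valves lie in it in a row along y, in any order, about 115 mm apart, their x pointing roughly away from the robot
- valve: the valve with the long nozzle, the one to show: aluminium block 50 x 36 x 34 mm (x, y, z) with a black plug socket (22 x 20 mm, 12 mm high) on top, lying flat on its underside; origin at the centre of the block's underside; x along the block's length, z up, nozzle on the +x end. The nozzle is steel, stepped: a collar 22 mm across and 18 mm long, then a tube 14 mm across and 32 mm long, its axis along x at 17 mm above the underside. About 0.2 kg
- nozzle_tip (a point): centre of the nozzle's end face, at x = 75, y = 0, z = 17 mm in the frame of valve, with the same axes
- valve_short: a valve to leave alone: aluminium block 50 x 36 x 34 mm (x, y, z) with a black plug socket (22 x 20 mm, 12 mm high) on top, lying flat on its underside; origin at the centre of the block's underside; x along the block's length, z up, on the +x end only the collar, 22 mm across and 18 mm long
- valve_flange: a valve to leave alone: aluminium block 50 x 36 x 34 mm (x, y, z) with a black plug socket (22 x 20 mm, 12 mm high) on top, lying flat on its underside; origin at the centre of the block's underside; x along the block's length, z up, on the +x end a flat steel flange 58 mm wide, 30 mm high and 6 mm thick

How it is judged:
On the way, in this order (a step that is already met when the one before it is completed fails the run):
1. the camera has been slid against its far stop (value of joint camera above 0.155 m), for 0.2 s.
2. the long-nozzled valve is lifted clear of the tray in the fingers, the camera still at its stop (value of joint camera above 0.155 m and contact force between the fingers and valve above 1 N and height (world z) of valve above 0.05 m), for 0.2 s.
At the end, for the whole second after the job is handed in: Camera within 5 mm of its far stop; valve held in the fingers, at rest, level and along the lens axis within 10 degrees, nozzle to the lens, tip within 18 mm of the axis sideways and in height and 60 to 100 mm from the glass; the other two valves within 25 mm of their start (value of joint camera above 0.155 m and contact force between the fingers and valve above 1 N and height (world z) of valve above 0.1 m and x of nozzle_tip in the frame of lens between -0.018 and 0.018 m and z of nozzle_tip in the frame of lens between -0.018 and 0.018 m and y of nozzle_tip in the frame of lens between -0.1 and -0.06 m and y of valve in the frame of lens below -0.115 m and angle between the x axis of valve and the y axis of lens, either way round below 0.17 rad and angle between valve's own z axis and vertical below 0.17 rad and linear speed of valve below 0.02 m/s and angular speed of valve below 0.2 rad/s and distance of each of valve_short, valve_flange from where it was at the start of the episode below 0.025 m); the arm keeps its last pose, push and grip.
It fails at once if one of the other two valves is moved by more than 25 mm (distance of any of valve_short, valve_flange from where it was at the start of the episode above 0.025 m).
It also fails if it takes over 64 s, if anything falls off the work surface, if the arm or the gripper's body presses on something with over 40 N, if the wrist force passes 120 N, or if a joint passes its speed limit or range.

## Working session

There is one attempt and no reset: what is moved stays moved. The work goes in short steps, Python scripts to look and compute and a tool call to move; the robot and the scene stay as the last step left them, time stands still between calls to the robot, and variables do not carry over. Pictures are saved under pics/ and viewed, and the job is handed in when it is done.

Besides the shell and the picture viewer there is one more tool, called after ">>>" by a JSON object that holds its "api" and its "payload", one argument or row to a line. jog_arm: Moves the arm, as the interface text tells. Its arguments: {"type":"object","properties":{"deltas":{"type":"array","items":{"type":"array"}}},"required":["deltas"]}

```bash
ls; mkdir -p pics; cat > h.py <<'E'
import numpy as np, cv2
from scipy.spatial.transform import Rotation as R
from plant import robot
def cam(p,st=None):
    if 'tool_from_camera' in p:
        T=np.array(p['tool_from_camera']);Rt=R.from_quat(st['tcp_rot']).as_matrix()
        return Rt@T[:3,:3], Rt@T[:3,3]+np.array(st['tool_pos'])
    r=np.array(p['rotation']); 
    if r.shape!=(3,3): r=R.from_quat(r).as_matrix()
    return r,np.array(p['position'])
def cloud(p,m,st=None):
    r,t=cam(p,st); z=p['range_z']; v,u=np.nonzero(m&(z>0)); d=z[v,u]
    P=np.c_[(u-p['cx'])/p['fx']*d,-(v-p['cy'])/p['fy']*d,-d]
    return P@r.T+t
E
python3 - <<'E'
from h import *
s=robot.state();print({k:np.round(v,3).tolist() for k,v in s.items()})
print(R.from_quat(s['tcp_rot']).as_matrix().round(3))
for n in ['side','top']:
    p=robot.snapshot(n);cv2.imwrite(f'pics/{n}0.png',p['pixels']);print(n,[k for k in p],np.round(cam(p)[1],3))
    for o in ['valve','valve_short','valve_flange','lens','camera_post','tray','camera']:
        try: ms=robot.masks_of(p,o)
        except Exception as e: print(o,e);continue
        for q in ms[:3]:
            c=cloud(p,q['pixels']);
            print(n,o,round(q['confidence'],2),np.round(q['point']),len(c),np.median(c,0).round(3) if len(c) else '',c.min(0).round(3) if len(c) else '',c.max(0).round(3) if len(c) else '')
E
```

```text
pics
{'clock': 0.0, 'joint_positions': [-1.158, 0.616, -0.013, 1.425, 0.008, 1.103, -0.04], 'joint_vel': [-0.001, 0.001, 0.002, 0.0, -0.0, 0.001, 0.0], 'effort': [0.001, -45.895, 0.209, -16.574, -0.061, 0.021, 0.0], 'tool_pos': [0.276, 0.588, 0.242], 'tcp_rot': [-0.379, 0.598, 0.378, 0.596], 'wrist_force': [-0.192, -0.078, -0.256], 'moment': [-0.026, 0.01, 0.026], 'gripper_width': 1.003}
[[-0.001 -0.905  0.426]
 [-0.002  0.426  0.905]
 [-1.    -0.    -0.003]]
side ['pixels', 'range_z', 'fx', 'fy', 'cx', 'cy', 'position', 'rotation', 'shot'] [0.519 0.805 0.699]
side valve 0.61 [321. 246.] 505 [ 0.529 -0.067  0.032] [ 0.496 -0.15   0.006] [ 0.595 -0.057  0.055]
side valve_short 0.55 [333. 197.] 323 [ 0.488 -0.299  0.032] [ 0.457 -0.379  0.004] [ 0.529 -0.283  0.055]
side valve_flange 0.88 [328. 223.] 396 [ 0.507 -0.181  0.035] [ 0.476 -0.266  0.006] [ 0.546 -0.165  0.055]
side lens 0.65 [330. 345.] 3613 [0.508 0.313 0.097] [0.456 0.079 0.001] [0.558 0.342 0.221]
side camera_post 0.69 [331. 346.] 3590 [0.508 0.313 0.097] [0.456 0.204 0.001] [0.558 0.342 0.221]
side tray 0.59 [316. 236.]
[... 269 characters left out ...]
]
top valve 0.91 [331. 249.] 538 [ 0.533 -0.078  0.038] [ 0.499 -0.103  0.001] [ 0.598 -0.061  0.057]
top valve_short 0.55 [430. 266.] 505 [ 0.494 -0.311  0.038] [ 0.461 -0.346  0.   ] [ 0.533 -0.286  0.056]
top valve_flange 0.75 [377. 259.] 407 [ 0.511 -0.191  0.039] [ 0.479 -0.226  0.   ] [ 0.542 -0.169  0.056]
top lens 0.97 [165. 262.] 1964 [0.505 0.279 0.169] [ 0.459  0.227 -0.005] [0.561 0.38  0.222]
top camera_post 0.61 [166. 259.] 1898 [0.505 0.278 0.169] [0.46  0.227 0.029] [0.561 0.337 0.222]
top tray 0.69 [383. 246.] 13891 [ 0.534 -0.205  0.005] [ 0.395 -0.419 -0.006] [0.667 0.015 0.043]
top camera 0.56 [167. 259.] 1960 [0.505 0.279 0.169] [ 0.459  0.227 -0.007] [0.568 0.382 0.222]
```

View pics/side0.png

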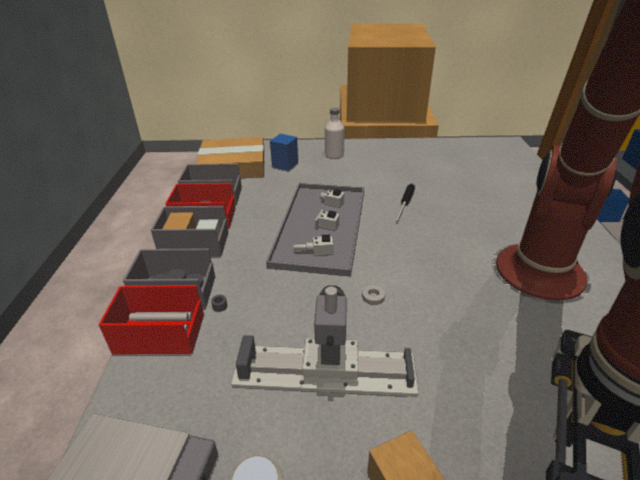

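View pics/top0.png

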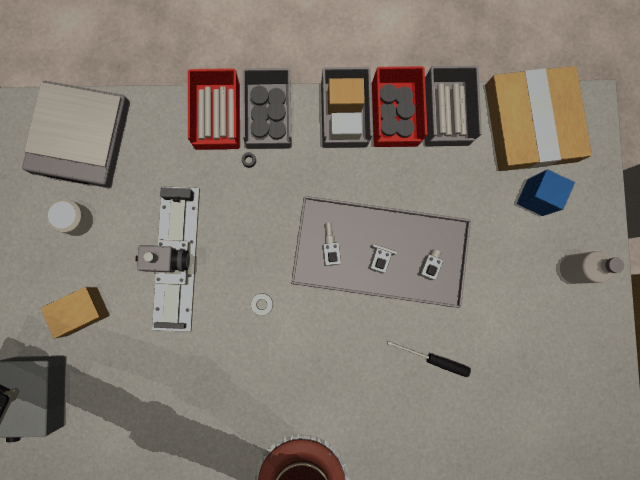

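The side and top views agree. The long-nozzle valve is nearest the camera, at top px (331,250). The flange valve is at (381,258) and the short one at (432,264). The camera is mid-rail, with its post at (148,257) and the far stop at (176,193). Next I measure the details.

```bash
cat > meas.py <<'E'
from h import *
def ax(P):
    r=cv2.minAreaRect(P[:,:2].astype(np.float32)*1000);return r
def run():
    for n in ['side','top']:
        p=robot.snapshot(n); al=cloud(p,np.ones((480,640),bool))
        A=al[(abs(al[:,0]-.55)<.25)&(abs(al[:,1]-.31)<.14)]
        post=A[(A[:,2]>.203)]; box=A[(A[:,2]>.168)&(A[:,2]<.182)]
        if len(post): print(n,'post',len(post),post.mean(0).round(4),post.min(0).round(3),post.max(0).round(3))
        if len(box): print(n,'box',ax(box))
        rail=A[(A[:,2]>.004)&(A[:,2]<.06)]; print(n,'rail',ax(rail),rail.min(0).round(3),rail.max(0).round(3))
        m=robot.masks_of(p,'valve')
        if m:
            c=cloud(p,m[0]['pixels']); 
            soc=c[(c[:,2]>.044)]; blk=c[(c[:,2]>.034)&(c[:,2]<.044)]; hi=c[c[:,2]>.014]
            print(n,'valve',m[0]['confidence'],'soc',len(soc),soc.mean(0).round(4),'blk',len(blk),ax(blk),'all',ax(hi))
            q=hi[:,:2]-hi[:,:2].mean(0); w,V=np.linalg.eigh(q.T@q); print('pca deg',np.degrees(np.arctan2(V[1,1],V[0,1])))
            far=hi[np.argsort(hi[:,0])[-25:]];print('tip region',far.mean(0).round(4))
if __name__=='__main__': run()
E
python3 meas.py
```

```text
side post 172 [0.5082 0.2982 0.2144] [0.498 0.285 0.203] [0.518 0.306 0.221]
side box ((507.9275207519531, 279.6369323730469), (100.84143829345703, 50.92858123779297), 87.41215515136719)
side rail ((550.8174438476562, 310.1141357421875), (279.908203125, 498.42474365234375), 89.96775817871094) [0.302 0.17  0.004] [0.8  0.45 0.06]
side valve 0.91 soc 54 [ 0.5141 -0.074   0.0505] blk 153 ((529.9312744140625, -75.83511352539062), (62.94982147216797, 38.53550338745117), 7.19401741027832) all ((546.3707275390625, -73.76007080078125), (97.47871398925781, 38.53550338745117), 7.1940178871154785)
pca deg 177.47687945712946
tip region [ 0.5887 -0.0692  0.0279]
top post 97 [0.5104 0.2908 0.2162] [0.502 0.282 0.204] [0.52  0.303 0.222]
top box ((510.28216552734375, 277.4737854003906), (99.39798736572266, 52.186317443847656), 86.82696533203125)
top rail ((550.2070922851562, 309.93701171875), (279.8330078125, 499.4438171386719), 89.98577880859375) [0.301 0.17  0.004] [0.8  0.45 0.06]
```

>>> {"api": "jog_arm", "payload": {
  "deltas": [
    [[-1, 0, 0], [0, 0, 0], 93],
    [[0, -0.8, -0.4], [0, 0, 0], 93],
    [[0, -0.8, -0.4], [0, 0, 0], 93],
    [[0, -0.8, -0.4], [0, 0, 0], 93],
    [[0, -0.8, -0.4], [0, 0, 0], 93],
    [[0, -0.8, -0.4], [0, 0, 0], 93],
    [[0, -0.8, -0.4], [0, 0, 0], 93],
    [[0, -0.8, -0.4], [0, 0, 0], 93]
  ]
}}

```text
clock: 1.67
tool_pos: [0.4287, 0.396, 0.2836]
tcp_rot: [-0.383, 0.592, 0.389, 0.592]
wrist_force: [0.4, -0.3, 0.4]
gripper_width: 0.998
```

```bash
cat > to.py <<'E'
from h import *
import sys
# usage: x y z  xaxis(3) zaxis(3)
def to(pos,xa,za):
    s=robot.state(); Rt=R.from_quat(s['tcp_rot']).as_matrix()
    xa=np.array(xa,float);xa/=np.linalg.norm(xa);za=np.array(za,float);za-=za@xa*xa;za/=np.linalg.norm(za)
    T=np.c_[xa,np.cross(za,xa),za]
    d=np.array(pos)-s['tool_pos']
    print('t',round(s['clock'],2),'pos',np.round(s['tool_pos'],4),'F',np.round(s['wrist_force'],1),'w',round(s['gripper_width']*93,1))
    print('x',Rt[:,0].round(3),'z',Rt[:,2].round(3),'j',np.round(s['joint_positions'],2))
    print('shift units now-axes',np.round(Rt.T@d/.04,2),' goal-axes',np.round(T.T@d/.04,2),' turn units',np.round(R.from_matrix(Rt.T@T).as_rotvec(degrees=True)/6,2))
if __name__=='__main__':
    a=[float(v) for v in sys.argv[1:]]; to(a[:3],a[3:6],a[6:9])
E
python3 to.py .509 .295 .27 0 0 -1 .05 1 0
```

```text
t 1.67 pos [0.4287 0.396  0.2836] F [ 0.4 -0.3  0.4] w 92.8
x [-0.005  0.008 -1.   ] z [0.403 0.915 0.005] j [-0.78  0.47 -0.    1.57 -0.01  1.1   0.38]
shift units now-axes [ 0.31 -2.86 -1.5 ]  goal-axes [ 0.34 -2.13 -2.42]  turn units [-3.49  0.06 -0.07]
```

>>> {"api": "jog_arm", "payload": {
  "deltas": [
    [[0, -0.8, -0.4], [0, 0, 0], 93],
    [[0, -0.8, -0.4], [0, 0, 0], 93],
    [[0, -0.8, -0.4], [0, 0, 0], 93],
    [[0, 0, 0], [-0.9, 0, 0], 93],
    [[0, 0, 0], [-0.9, 0, 0], 93],
    [[0, 0, 0], [-0.9, 0, 0], 93],
    [[0, 0, 0], [-0.9, 0, 0], 93],
    [[0, 0, 0], [0, 0, 0], 93]
  ]
}}

```text
clock: 2.33
tool_pos: [0.51, 0.2939, 0.2838]
tcp_rot: [-0.489, 0.51, 0.488, 0.512]
wrist_force: [-0.8, 0.2, 0.3]
gripper_width: 1.001
```

```bash
python3 to.py .509 .295 .21 0 0 -1 .05 1 0
python3 - <<'E'
from h import *
s=robot.state();p=robot.snapshot('wrist');cv2.imwrite('pics/w1.png',p['pixels'])
c=cloud(p,np.ones((480,640),bool),s);A=c[(abs(c[:,0]-.55)<.2)&(abs(c[:,1]-.3)<.08)]
po=A[(A[:,2]>.2)&(A[:,2]<.225)];print(len(po),po.mean(0),po.min(0),po.max(0))
E
```

```text
t 2.33 pos [0.51   0.2939 0.2838] F [-0.8  0.2  0.3] w 93.1
x [ 0.003  0.001 -1.   ] z [0.045 0.999 0.001] j [-0.51  0.48 -0.07  1.55  0.04  1.11  0.93]
shift units now-axes [1.85 0.03 0.03]  goal-axes [1.85 0.03 0.03]  turn units [0.05 0.01 0.03]
1100 [0.50759156 0.29361738 0.21548735] [0.49987749 0.28352433 0.20000433] [0.51949395 0.30336833 0.21993674]
```

View pics/w1.png

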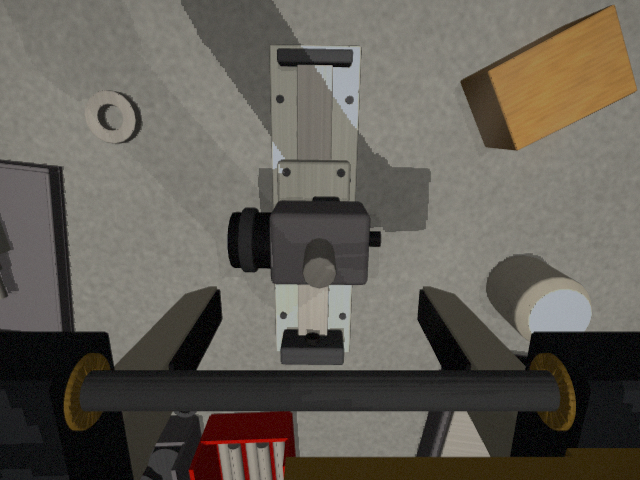

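The wrist view shows the post top at (319,268), centred between the open fingers. The rail runs straight down the image, so it lies along tool y. I descend and grip.

>>> {"api": "jog_arm", "payload": {
  "deltas": [
    [[0.8, 0, 0], [0, 0, 0], 93],
    [[0.8, 0, 0], [0, 0, 0], 93],
    [[0.3, 0, 0], [0, 0, 0], 60],
    [[0, 0, 0], [0, 0, 0], 30],
    [[0, 0, 0], [0, 0, 0], 10],
    [[0, 0, 0], [0, 0, 0], 10],
    [[0, 0, 0], [0, 0, 0], 10],
    [[0, 0, 0], [0, 0, 0], 10]
  ]
}}

```text
clock: 3.05
tool_pos: [0.5123, 0.2979, 0.2104]
tcp_rot: [-0.486, 0.51, 0.484, 0.52]
wrist_force: [-0.5, 0.9, -0.1]
gripper_width: 0.619
```

```bash
python3 to.py .509 .295 .21 0 0 -1 .05 1 0
```

```text
t 3.05 pos [0.5123 0.2979 0.2104] F [-0.5  0.9 -0.1] w 57.6
x [ 0.012  0.007 -1.   ] z [0.061 0.998 0.008] j [-0.52  0.55 -0.07  1.65  0.05  0.92  0.9 ]
shift units now-axes [ 0.01  0.08 -0.08]  goal-axes [ 0.01  0.08 -0.08]  turn units [-0.1   0.08  0.11]
```

>>> {"api": "jog_arm", "payload": {
  "deltas": [
    [[0, 0, 0], [0, 0, 0], 10],
    [[0, 0, 0], [0, 0, 0], 10],
    [[0, 0, 0], [0, 0, 0], 10],
    [[0, 0, 0], [0, 0, 0], 10],
    [[0, 0, 0], [0, 0, 0], 10],
    [[0, 0, 0], [0, 0, 0], 10],
    [[0, 0, 0], [0, 0, 0], 10],
    [[0, 0, 0], [0, 0, 0], 10]
  ]
}}

```text
clock: 3.72
tool_pos: [0.5133, 0.2935, 0.2133]
tcp_rot: [-0.487, 0.512, 0.481, 0.52]
wrist_force: [0.6, -0.7, 0.7]
gripper_width: 0.208
```

>>> {"api": "jog_arm", "payload": {
  "deltas": [
    [[0, 0, 0], [0, 0, 0], 10],
    [[0, -0.4, 0], [0, 0, 0], 10],
    [[0, -0.4, 0], [0, 0, 0], 10],
    [[0, -0.4, 0], [0, 0, 0], 10],
    [[0, -0.4, 0], [0, 0, 0], 10]
  ]
}}

```text
clock: 4.13
tool_pos: [0.5688, 0.2904, 0.2132]
tcp_rot: [-0.485, 0.516, 0.486, 0.513]
wrist_force: [-3.5, -2.0, 2.0]
gripper_width: 0.209
```

```bash
python3 to.py .589 .291 .21 0 0 -1 .05 1 0
```

```text
t 4.13 pos [0.5688 0.2904 0.2132] F [-3.5 -2.   2. ] w 19.5
x [-0.004 -0.003 -1.   ] z [ 0.058  0.998 -0.003] j [-0.47  0.63 -0.07  1.49  0.05  1.03  0.97]
shift units now-axes [ 0.08 -0.5   0.04]  goal-axes [ 0.08 -0.5   0.04]  turn units [-0.08 -0.03 -0.04]
```

>>> {"api": "jog_arm", "payload": {
  "deltas": [
    [[0, -0.3, 0], [0, 0, 0], 10],
    [[0, -0.2, 0], [0, 0, 0], 10],
    [[0, -0.2, 0], [0, 0, 0], 10]
  ]
}}

```text
clock: 4.38
tool_pos: [0.5976, 0.2887, 0.2132]
tcp_rot: [-0.484, 0.517, 0.486, 0.512]
wrist_force: [-3.3, -2.1, 1.3]
gripper_width: 0.207
```

>>> {"api": "jog_arm", "payload": {
  "deltas": [
    [[0, -0.15, 0], [0, 0, 0], 10],
    [[0, -0.15, 0], [0, 0, 0], 10]
  ]
}}

```text
clock: 4.55
tool_pos: [0.6061, 0.2883, 0.2131]
tcp_rot: [-0.482, 0.52, 0.489, 0.509]
wrist_force: [-17.2, -3.7, 10.4]
gripper_width: 0.211
```

>>> {"api": "jog_arm", "payload": {
  "deltas": [
    [[0, -0.1, 0], [0, 0, 0], 10],
    [[0, -0.1, 0], [0, 0, 0], 10],
    [[0, 0, 0], [0, 0, 0], 10],
    [[0, 0, 0], [0, 0, 0], 10]
  ]
}}

```text
clock: 4.88
tool_pos: [0.6067, 0.2883, 0.2129]
tcp_rot: [-0.479, 0.525, 0.493, 0.502]
wrist_force: [-1.2, -2.0, 0.6]
gripper_width: 0.21
```

```bash
python3 - <<'E'
from h import *
for n in ['side','top']:
    p=robot.snapshot(n);cv2.imwrite(f'pics/{n}1.png',p['pixels'])
    if n=='side': cv2.imwrite('pics/side1z.png',cv2.resize(p['pixels'][280:400,220:440],None,fx=3,fy=3))
E
python3 to.py .589 .291 .21 0 0 -1 .05 1 0
```

```text
t 4.98 pos [0.6067 0.2883 0.2129] F [-2.3 -2.1  1.2] w 19.5
x [-0.037 -0.007 -0.999] z [ 0.054  0.998 -0.009] j [-0.43  0.7  -0.07  1.36  0.04  1.13  1.01]
shift units now-axes [0.09 0.44 0.04]  goal-axes [0.07 0.45 0.05]  turn units [-0.04 -0.09 -0.35]
```

View pics/side1z.png

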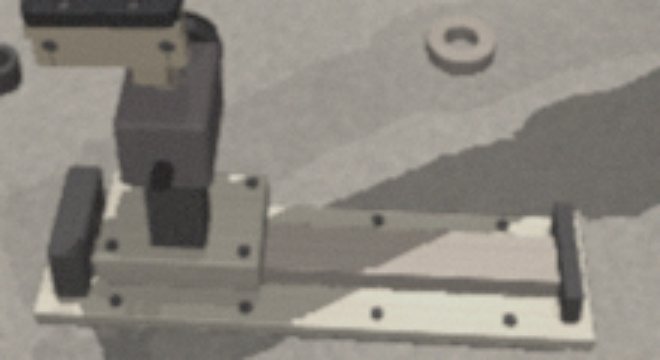

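The zoomed side view shows the carriage tight against the far stop block, at zoom px (75,230). The 17 N force rise agrees with that. I release and lift.

>>> {"api": "jog_arm", "payload": {
  "deltas": [
    [[0, 0, 0], [0, 0, 0], 80],
    [[0, 0, 0], [0, 0, 0], 80],
    [[0, 0, 0], [0, 0, 0], 80],
    [[0, 0, 0], [0, 0, 0], 80],
    [[0, 0, 0], [0, 0, 0], 80],
    [[0, 0, 0], [0, 0, 0], 80],
    [[-0.8, 0, 0], [0, 0, 0], 80],
    [[-0.9, 0, 0], [0, 0, 0], 80]
  ]
}}

```text
clock: 5.65
tool_pos: [0.6063, 0.289, 0.2728]
tcp_rot: [-0.477, 0.529, 0.496, 0.497]
wrist_force: [0.6, 0.8, 0.5]
gripper_width: 0.735
```

```bash
python3 to.py .531 -.078 .22 0 0 -1 0 1 0
```

```text
t 5.65 pos [0.6063 0.289  0.2728] F [0.6 0.8 0.5] w 68.3
x [-0.051 -0.012 -0.999] z [ 0.052  0.999 -0.015] j [-0.44  0.66 -0.07  1.26  0.03  1.28  1.02]
shift units now-axes [ 1.53  1.32 -9.24]  goal-axes [ 1.32  1.88 -9.17]  turn units [-0.5  -0.13 -0.49]
```

>>> {"api": "jog_arm", "payload": {
  "deltas": [
    [[0, 0, -1], [0, 0, 0], 80],
    [[0, 0, -1], [0, 0, 0], 80],
    [[0, 0, -1], [0, 0, -0.5], 80],
    [[0, 0.2, -1], [0, 0, 0], 80],
    [[0, 0.2, -1], [0, 0, 0], 80],
    [[0, 0.2, -1], [0, 0, 0], 80],
    [[0, 0.2, -1], [0, 0, 0], 80],
    [[0, 0.2, -1], [0, 0, 0], 80]
  ]
}}

```text
clock: 6.32
tool_pos: [0.5557, -0.0215, 0.281]
tcp_rot: [-0.498, 0.5, 0.488, 0.514]
wrist_force: [0.1, -0.6, 0.6]
gripper_width: 0.857
```

>>> {"api": "jog_arm", "payload": {
  "deltas": [
    [[0, 0, 0], [1, 0, 0], 80],
    [[0, 0, 0], [1, 0, 0], 80],
    [[0, 0, 0], [1, 0, 0], 80],
    [[0, 0, 0], [1, 0, 0], 80],
    [[0, 0, 0], [1, 0, 0], 80],
    [[0, 0, 0], [1, 0, 0], 80],
    [[0, 0, 0], [1, 0, 0], 80],
    [[0, 0, 0], [1, 0, 0], 80]
  ]
}}

```text
clock: 6.98
tool_pos: [0.5525, -0.0419, 0.2834]
tcp_rot: [-0.226, 0.663, 0.216, 0.68]
wrist_force: [-0.4, 0.3, -0.3]
gripper_width: 0.859
```

>>> {"api": "jog_arm", "payload": {
  "deltas": [
    [[0, 0, 0], [1, 0, 0], 80],
    [[0, 0, 0], [1, 0, 0], 80],
    [[0, 0, 0], [1, 0, 0], 80],
    [[0, 0, 0], [1, 0, 0], 80],
    [[0, 0, 0], [1, 0, 0], 80],
    [[0, 0, 0], [1, 0, 0], 80],
    [[0, 0, 0], [1, 0, 0], 80],
    [[0, 0, 0], [1, 0, 0], 80]
  ]
}}

```text
clock: 7.65
tool_pos: [0.5532, -0.0406, 0.2846]
tcp_rot: [0.086, 0.69, -0.086, 0.713]
wrist_force: [0.2, -0.6, 0.1]
gripper_width: 0.863
```

>>> {"api": "jog_arm", "payload": {
  "deltas": [
    [[0, 0, 0], [1, 0, 0], 80],
    [[0, 0, 0], [1, 0, 0], 80],
    [[0, 0, 0], [1, 0, 0], 80],
    [[0, 0, 0], [1, 0, 0], 80],
    [[0, 0, 0], [1, 0, 0], 80],
    [[0, 0, 0], [1, 0, 0], 80],
    [[0, 0, 0], [1, 0, 0], 80],
    [[0, 0, 0], [1, 0, 0], 80]
  ]
}}

```text
clock: 8.32
tool_pos: [0.554, -0.0385, 0.2859]
tcp_rot: [0.382, 0.588, -0.37, 0.61]
wrist_force: [0.1, -0.3, 0.4]
gripper_width: 0.859
```

```bash
python3 to.py .49 -.075 .24 0 0 -1 .12 -1 0; python3 meas.py
```

```text
t 8.32 pos [ 0.554  -0.0385  0.2859] F [ 0.1 -0.3  0.4] w 79.9
x [ 0.036 -0.002 -0.999] z [ 0.435 -0.9    0.017] j [-0.38  0.46  0.63  1.68 -0.31  1.06 -0.78]
shift units now-axes [ 1.09 -1.87  0.11]  goal-axes [ 1.15 -1.7   0.72]  turn units [ 3.16  0.11 -0.32]
side post 159 [0.5993 0.2931 0.2147] [0.59  0.279 0.203] [0.609 0.3   0.221]
side box ((598.7395629882812, 274.17315673828125), (100.83441162109375, 52.23196029663086), 86.5581283569336)
side rail ((550.6790161132812, 310.80255126953125), (279.66473388671875, 499.035400390625), 89.79776000976562) [0.301 0.17  0.004] [0.8  0.45 0.06]
side valve 0.95 soc 57 [ 0.5144 -0.0751  0.0503] blk 153 ((528.0166625976562, -77.29095458984375), (62.266845703125, 37.28593444824219), 3.8753275871276855) all ((545.1541748046875, -74.50230407714844), (95.38490295410156, 39.10659408569336), 7.011281967163086)
pca deg 177.13520628953836
tip region [ 0.5863 -0.0703  0.0265]
top post 92 [0.6016 0.2855 0.2165] [0.593 0.277 0.203] [0.611 0.295 0.222]
top box ((601.9118041992188, 271.1136474609375), (99.1176986694336, 52.5410270690918), 85.95348358154297)
top rail ((550.1915893554688, 309.96319580078125), (499.46270751953125, 279.9049072265625), 0.009239297360181808) [0.3   0.17  0.004] [0.8  0.45 0.06]
```

>>> {"api": "jog_arm", "payload": {
  "deltas": [
    [[0, -0.6, 0], [0.9, 0, 0], 80],
    [[0, -0.6, 0], [0.9, 0, 0], 80],
    [[0, -0.6, 0], [0.9, 0, 0], 80],
    [[0, 0, 0.4], [0.5, 0, 0], 80],
    [[0, 0, 0.3], [0, 0, -0.3], 80],
    [[0, 0, 0], [0, 0, 0], 80]
  ]
}}

```text
clock: 9.02
tool_pos: [0.4878, -0.0918, 0.2831]
tcp_rot: [0.468, 0.529, -0.468, 0.532]
wrist_force: [-0.1, 0.1, 0.4]
gripper_width: 0.856
```

```bash
python3 to.py .49 -.075 .24 0 0 -1 .12 -1 0; cat > w.py <<'E'
from h import *
import sys
s=robot.state();p=robot.snapshot('wrist');cv2.imwrite(sys.argv[1],p['pixels'])
for m in robot.masks_of(p,'valve')[:2]:
    c=cloud(p,m['pixels'],s);print(m['confidence'],np.round(m['point']),len(c),c.min(0).round(3),c.max(0).round(3))
    for nm,a,b in [('soc',.047,.06),('blk',.035,.043),('noz',.02,.034)]:
        q=c[(c[:,2]>a)&(c[:,2]<b)]
        if len(q)>10: print(nm,len(q),q.mean(0).round(4),cv2.minAreaRect(q[:,:2].astype(np.float32)*1000))
    q=c[c[:,0]>c[:,0].max()-.03]; print('tube slice',q.mean(0).round(4)); 
E
python3 w.py pics/w2.png
```

```text
t 9.02 pos [ 0.4878 -0.0918  0.2831] F [-0.1  0.1  0.4] w 79.6
x [ 0.004 -0.002 -1.   ] z [ 0.125 -0.992  0.003] j [-0.38  0.4   0.75  1.82 -0.31  1.04 -0.96]
shift units now-axes [ 1.08  0.1  -0.41]  goal-axes [ 1.08  0.11 -0.41]  turn units [ 0.05  0.03 -0.03]
0.56 [313. 164.] 2710 [ 0.498 -0.099  0.004] [ 0.599 -0.06   0.053]
soc 464 [ 0.5163 -0.0805  0.0506] ((515.9302368164062, -80.77056121826172), (21.645614624023438, 19.44613265991211), 6.808897018432617)
blk 1339 [ 0.528  -0.0797  0.0389] ((523.77587890625, -79.84788513183594), (50.066829681396484, 35.97294235229492), 4.745707035064697)
noz 891 [ 0.5708 -0.076   0.0286] ((573.5264282226562, -76.65445709228516), (49.7839469909668, 29.863004684448242), 4.533416748046875)
tube slice [ 0.5836 -0.075   0.0272]
```

View pics/w2.png

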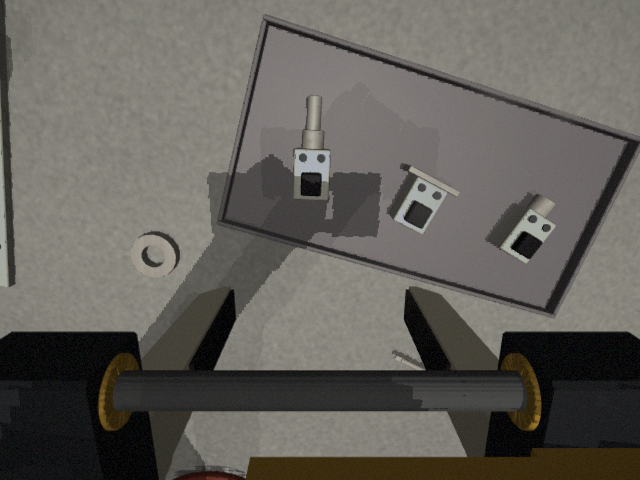

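The wrist view shows the valve at (312,172) with its nozzle pointing up the image. The block centre is at (0.524,-0.080) and the yaw is about 4.7°. The measured sizes, 50x36 for the block and 22x20 for the socket, match the ones given.

```bash
python3 to.py .528 -.0797 .13 0 0 -1 .082 -.997 0
```

```text
t 9.12 pos [ 0.4878 -0.09    0.2829] F [0.1 0.5 0.3] w 80.0
x [ 0.004 -0.001 -1.   ] z [ 0.126 -0.992  0.001] j [-0.38  0.4   0.74  1.82 -0.31  1.04 -0.96]
shift units now-axes [ 3.83  1.01 -0.13]  goal-axes [ 3.82  1.02 -0.17]  turn units [ 0.42  0.01 -0.04]
```

>>> {"api": "jog_arm", "payload": {
  "deltas": [
    [[0.5, 0.5, 0], [0.4, 0, 0], 65],
    [[0.8, 0.5, 0], [0, 0, 0], 65],
    [[0.9, 0, 0], [0, 0, 0], 65],
    [[0.9, 0, 0], [0, 0, 0], 65],
    [[0.7, 0, 0], [0, 0, 0], 65],
    [[0, 0, 0], [0, 0, 0], 65]
  ]
}}

```text
clock: 9.62
tool_pos: [0.5366, -0.0789, 0.1282]
tcp_rot: [0.481, 0.52, -0.469, 0.528]
wrist_force: [-1.2, 1.0, 0.2]
gripper_width: 0.698
```

```bash
python3 to.py .528 -.0797 .034 0 0 -1 .082 -.997 0; python3 w.py pics/w3.png
```

```text
t 9.62 pos [ 0.5366 -0.0789  0.1282] F [-1.2  1.   0.2] w 64.9
x [ 0.019  0.005 -1.   ] z [ 0.099 -0.995 -0.003] j [-0.26  0.66  0.58  1.89 -0.54  0.73 -0.84]
shift units now-axes [ 2.35 -0.26  0.01]  goal-axes [ 2.36 -0.21  0.  ]  turn units [ 0.16 -0.03 -0.19]
0.96 [319. 258.] 6552 [ 0.481 -0.103  0.003] [ 0.599 -0.059  0.053]
soc 1084 [ 0.5169 -0.0805  0.0506] ((516.0787963867188, -80.62031555175781), (22.156002044677734, 19.890399932861328), 4.9491963386535645)
blk 2890 [ 0.5303 -0.0795  0.0389] ((524.1294555664062, -80.13720703125), (50.095123291015625, 35.61555099487305), 4.68556547164917)
noz 2233 [ 0.5699 -0.0761  0.0285] ((572.720947265625, -76.537841796875), (51.999202728271484, 35.90973663330078), 3.604245662689209)
tube slice [ 0.5843 -0.0751  0.0265]
```

View pics/w3.png

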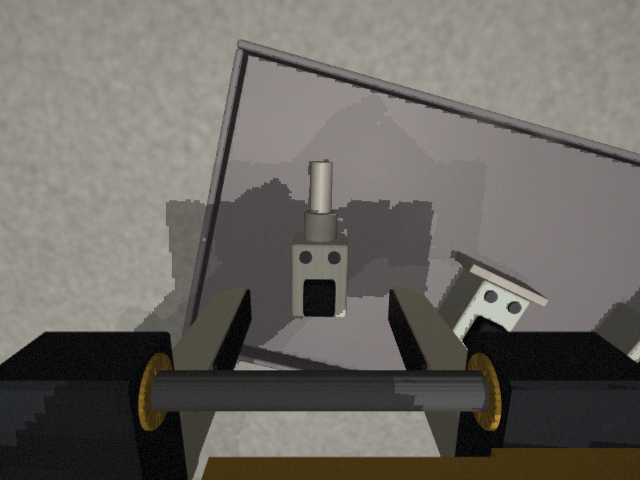

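The valve sits centred between the fingers at (320,275), clear of the tray wall and the flange valve.

>>> {"api": "jog_arm", "payload": {
  "deltas": [
    [[0.6, -0.2, 0], [0.15, 0, -0.2], 65],
    [[0.7, 0, 0], [0, 0, 0], 65],
    [[0.6, 0, 0], [0, 0, 0], 65],
    [[0, 0, 0], [0, 0, 0], 65]
  ]
}}

```text
clock: 10.05
tool_pos: [0.5417, -0.0819, 0.0652]
tcp_rot: [0.485, 0.513, -0.471, 0.529]
wrist_force: [-0.3, 0.1, 0.6]
gripper_width: 0.696
```

```bash
python3 to.py .528 -.0797 .034 0 0 -1 .082 -.997 0
```

```text
t 10.05 pos [ 0.5417 -0.0819  0.0652] F [-0.3  0.1  0.6] w 64.8
x [ 0.03  -0.001 -1.   ] z [ 0.086 -0.996  0.004] j [-0.2   0.75  0.5   1.93 -0.63  0.59 -0.77]
shift units now-axes [ 0.77 -0.36 -0.09]  goal-axes [ 0.78 -0.34 -0.08]  turn units [ 0.04  0.03 -0.28]
```

>>> {"api": "jog_arm", "payload": {
  "deltas": [
    [[0.2, -0.4, -0.1], [0, 0, -0.5], 65],
    [[0, 0, 0], [0, 0, 0], 65],
    [[0, 0, 0], [0, 0, 0], 65]
  ]
}}

```text
clock: 10.3
tool_pos: [0.5308, -0.0805, 0.0636]
tcp_rot: [0.473, 0.522, -0.482, 0.52]
wrist_force: [-0.3, -0.7, 0.2]
gripper_width: 0.701
```

```bash
python3 to.py .528 -.0797 .034 0 0 -1 .082 -.997 0
```

```text
t 10.3 pos [ 0.5308 -0.0805  0.0636] F [-0.3 -0.7  0.2] w 65.2
x [-0.011 -0.008 -1.   ] z [ 0.087 -0.996  0.007] j [-0.22  0.76  0.53  1.93 -0.61  0.63 -0.79]
shift units now-axes [ 0.74 -0.06 -0.03]  goal-axes [ 0.74 -0.07 -0.03]  turn units [0.05 0.06 0.11]
```

>>> {"api": "jog_arm", "payload": {
  "deltas": [
    [[0.4, -0.1, 0], [0, 0, 0], 65],
    [[0.4, -0.05, 0], [0, 0, 0], 65],
    [[0, 0, 0], [0, 0, 0], 65]
  ]
}}

```text
clock: 10.55
tool_pos: [0.5318, -0.0824, 0.0388]
tcp_rot: [0.477, 0.517, -0.478, 0.527]
wrist_force: [-0.2, 0.6, 0.9]
gripper_width: 0.701
```

```bash
python3 to.py .528 -.0797 .034 0 0 -1 .082 -.997 0
```

```text
t 10.55 pos [ 0.5318 -0.0824  0.0388] F [-0.2  0.6  0.9] w 65.2
x [ 0.009 -0.01  -1.   ] z [ 0.089 -0.996  0.011] j [-0.19  0.79  0.48  1.95 -0.65  0.55 -0.75]
shift units now-axes [ 0.12 -0.09 -0.08]  goal-axes [ 0.12 -0.09 -0.07]  turn units [ 0.07  0.1  -0.08]
```

Good. Small correction, then close.

>>> {"api": "jog_arm", "payload": {
  "deltas": [
    [[0.1, -0.05, -0.07], [0, 0.1, -0.1], 60],
    [[0, 0, 0], [0, 0, 0], 20],
    [[0, 0, 0], [0, 0, 0], 20],
    [[0, 0, 0], [0, 0, 0], 20],
    [[0, 0, 0], [0, 0, 0], 20],
    [[0, 0, 0], [0, 0, 0], 20],
    [[0, 0, 0], [0, 0, 0], 20],
    [[0, 0, 0], [0, 0, 0], 20]
  ]
}}

```text
clock: 11.22
tool_pos: [0.5349, -0.0806, 0.0415]
tcp_rot: [0.479, 0.519, -0.475, 0.525]
wrist_force: [0.5, -0.4, -2.6]
gripper_width: 0.388
```

>>> {"api": "jog_arm", "payload": {
  "deltas": [
    [[0, 0, 0], [0, 0, 0], 20],
    [[0, 0, 0], [0, 0, 0], 20],
    [[0, 0, 0], [0, 0, 0], 20],
    [[0, 0, 0], [0, 0, 0], 20]
  ]
}}

```text
clock: 11.55
tool_pos: [0.5346, -0.0805, 0.0412]
tcp_rot: [0.479, 0.519, -0.475, 0.525]
wrist_force: [0.5, 0.4, -0.3]
gripper_width: 0.384
```

```bash
python3 to.py .528 -.0797 .034 0 0 -1 .082 -.997 0;python3 w.py pics/w4.png
```

```text
t 11.55 pos [ 0.5346 -0.0805  0.0412] F [ 0.5  0.4 -0.3] w 35.7
x [ 0.01  -0.001 -1.   ] z [ 0.089 -0.996  0.002] j [-0.19  0.78  0.47  1.95 -0.65  0.56 -0.75]
shift units now-axes [ 0.18 -0.16 -0.03]  goal-axes [ 0.18 -0.16 -0.03]  turn units [ 0.07  0.02 -0.09]
0.58 [322. 299.] 12160 [ 0.514 -0.1    0.003] [ 0.599 -0.06   0.053]
soc 649 [ 0.5253 -0.0815  0.0499] ((524.8792724609375, -81.68248748779297), (5.280029296875, 19.59880828857422), 4.647767066955566)
blk 5538 [ 0.5354 -0.0807  0.039 ] ((531.8067626953125, -81.14167785644531), (35.40270233154297, 36.10547637939453), 3.509810209274292)
noz 5306 [ 0.5693 -0.0781  0.0286] ((570.4115600585938, -78.26034545898438), (56.211631774902344, 38.4608268737793), 4.178349494934082)
tube slice [ 0.5842 -0.0769  0.027 ]
```

The fingers stopped at 35.7 mm, which is the block's width. I lift.

>>> {"api": "jog_arm", "payload": {
  "deltas": [
    [[-0.3, 0, 0], [0, 0, 0], 20],
    [[-0.6, 0, 0], [0, 0, 0], 20],
    [[-0.8, 0, 0], [0, 0, 0], 20],
    [[-0.8, 0, 0], [0, 0, 0], 20],
    [[-0.8, 0, 0], [0, 0, 0], 20],
    [[-0.2, 0, 0], [0, 0, 0], 20],
    [[0, 0, 0], [0, 0, 0], 20],
    [[0, 0, 0], [0, 0, 0], 20]
  ]
}}

```text
clock: 12.32
tool_pos: [0.5305, -0.08, 0.1832]
tcp_rot: [0.478, 0.522, -0.477, 0.522]
wrist_force: [-0.1, -0.7, -1.4]
gripper_width: 0.386
```

```bash
python3 - <<'E'
from h import *
s=robot.state();Rt=R.from_quat(s['tcp_rot']).as_matrix()
print(s['tool_pos'],s['gripper_width'],s['joint_positions'])
for n in ['wrist','side','top']:
    s=robot.state();p=robot.snapshot(n);cv2.imwrite(f'pics/{n}5.png',p['pixels'])
    if n=='wrist':
        m=robot.masks_of(p,'valve')[0];c=cloud(p,m['pixels'],s);t=(c-s['tool_pos'])@Rt
        q=t[t[:,1]>.035];print('tip part tool frame',q.mean(0).round(4),t.max(0),t.min(0))
        # block top
    else:
        al=cloud(p,np.ones((480,640),bool));A=al[(abs(al[:,0]-.6)<.12)&(abs(al[:,1]-.28)<.12)]
        # lens: barrel front = min y at z ~.15
        B=A[(abs(A[:,2]-.15)<.022)];
        print(n,'near lens',len(B),np.sort(B[:,1])[:30:3].round(3)); f=B[B[:,1]<B[:,1].min()+.03]; print(f.mean(0).round(4),f.min(0).round(3),f.max(0).round(3))
        b=A[(A[:,2]>.168)&(A[:,2]<.182)&(A[:,1]>.0)]; print(cv2.minAreaRect(b[:,:2].astype(np.float32)*1000),b.min(0),b.max(0))
E
```

```text
[ 0.5305362  -0.08001317  0.1832202 ] 0.3860670313227935 [-0.31638434  0.5880899   0.66558281  1.84315426 -0.46465351  0.87088396
 -0.90795958]Traceback (most recent call last):
  File "<stdin>", line 7, in <module>
IndexError: list index out of range
```

View pics/wrist5.png

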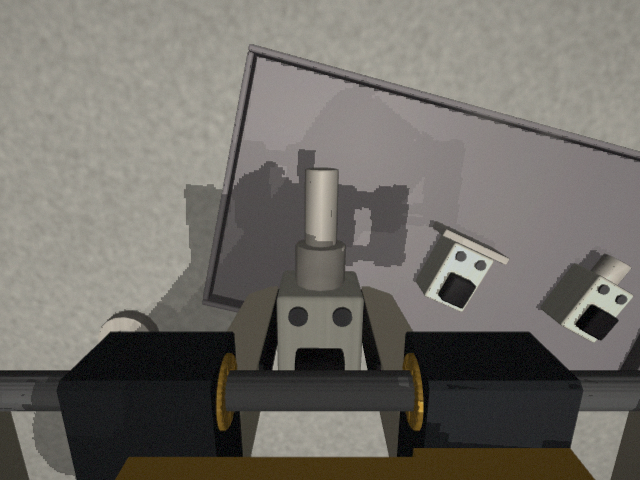

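The valve hangs in the fingers, with its nozzle from (320,265) to (321,170). The other two valves are undisturbed. The detector missed it this time, so I'll use raw depth.

```bash
cat > m2.py <<'E'
from h import *
import sys
tag=sys.argv[1]
for n in ['wrist','side','top']:
    s=robot.state();Rt=R.from_quat(s['tcp_rot']).as_matrix();p=robot.snapshot(n);cv2.imwrite(f'pics/{n}{tag}.png',p['pixels'])
    al=cloud(p,np.ones((480,640),bool),s)
    if n=='wrist':
        t=(al-s['tool_pos'])@Rt; q=t[(abs(t[:,2])<.02)&(t[:,1]>.02)&(t[:,1]<.11)&(t[:,0]<.05)&(t[:,0]>-.03)]
        print('max tooly',np.sort(q[:,1])[-5:].round(4))
        tb=q[(q[:,1]>q[:,1].max()-.027)&(abs(q[:,2])<.01)]
        print('tube',len(tb),tb.mean(0).round(4),tb.min(0).round(4),tb.max(0).round(4))
        top=tb[abs(tb[:,2]-tb[:,2].mean())<.003]; k=np.polyfit(top[:,1],top[:,0],1); print('tube top slope deg (x vs y)',np.degrees(np.arctan(k[0])),'x at tip',np.polyval(k,q[:,1].max()))
        k=np.polyfit(tb[:,1],tb[:,2],1);print('z vs y deg',np.degrees(np.arctan(k[0])))
        tipx=np.polyval(np.polyfit(top[:,1],top[:,0],1),q[:,1].max())+.007
        tip=s['tool_pos']+Rt@np.array([tipx,q[:,1].max(),tb[:,2].mean()]);print('tip world',tip.round(4),'axis',Rt[:,1].round(3))
    else:
        A=al[(abs(al[:,0]-.6)<.12)&(abs(al[:,1]-.28)<.12)]
        B=A[(abs(A[:,2]-.15)<.03)]; f=B[B[:,1]<B[:,1].min()+.03]
        print(n,'barrel',len(f),f.mean(0).round(4),f.min(0).round(3),f.max(0).round(3))
        b=A[(A[:,2]>.17)&(A[:,2]<.182)]; print(cv2.minAreaRect(b[:,:2].astype(np.float32)*1000),b.min(0).round(3),b.max(0).round(3))
        for v in ['valve','valve_short','valve_flange']:
            for m in robot.masks_of(p,v)[:1]:
                c=cloud(p,m['pixels']);print(v,round(m['confidence'],2),np.median(c,0).round(3))
E
python3 m2.py 6
```

```text
max tooly [0.0639 0.0639 0.0639 0.0639 0.0639]
tube 2213 [0.0145 0.0511 0.0009] [ 0.0111  0.0369 -0.0059] [0.0268 0.0639 0.008 ]
tube top slope deg (x vs y) 3.4803262049232147 x at tip 0.014162626537168838
z vs y deg 0.7663375561684722
tip world [ 0.5934 -0.075   0.1607] axis [ 0.996  0.088 -0.003]
side barrel 122 [0.5869 0.2386 0.1689] [0.573 0.225 0.147] [0.604 0.255 0.177]
((598.828857421875, 274.9096374511719), (98.84632110595703, 52.28952407836914), 86.49797058105469) [0.573 0.225 0.17 ] [0.627 0.325 0.182]
valve 0.58 [ 0.517 -0.068  0.169]
valve_flange 0.97 [ 0.507 -0.181  0.035]
top barrel 343 [0.5982 0.2346 0.1645] [0.576 0.221 0.132] [0.622 0.251 0.179]
((601.6907958984375, 272.3114929199219), (97.81847381591797, 52.10921859741211), 87.18404388427734) [0.576 0.223 0.17 ] [0.629 0.322 0.182]
valve_short 0.86 [ 0.493 -0.309  0.039]
valve_flange 0.66 [ 0.499 -0.19   0.041]
```

View pics/side6.png

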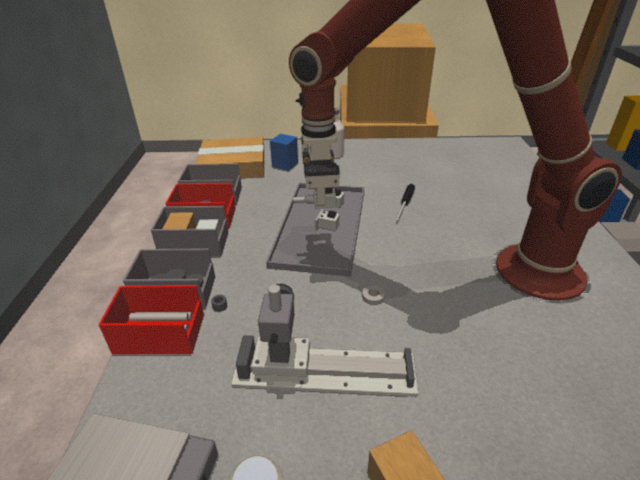

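>>> {"api": "jog_arm", "payload": {
  "deltas": [
    [[0, 0, -0.5], [-0.5, 0, 0], 20],
    [[0, 0, -0.5], [-1, 0, 0], 20],
    [[0, 0, 0], [-1, 0, 0], 20],
    [[0, 0, 0], [-1, 0, 0], 20],
    [[0, 0, 0], [-1, 0, 0], 20],
    [[0, 0, 0], [-1, 0, 0], 20],
    [[0, 0, 0], [-1, 0, 0], 20],
    [[0, 0, 0], [-1, 0, 0], 20]
  ]
}}

```text
clock: 13.53
tool_pos: [0.5259, -0.0387, 0.1826]
tcp_rot: [0.229, 0.669, -0.231, 0.669]
wrist_force: [-0.2, -0.5, -1.7]
gripper_width: 0.387
```

>>> {"api": "jog_arm", "payload": {
  "deltas": [
    [[0, 0, 0], [-1, 0, 0], 20],
    [[0, 0, 0], [-1, 0, 0], 20],
    [[0, 0, 0], [-1, 0, 0], 20],
    [[0, 0, 0], [-1, 0, 0], 20],
    [[0, 0, 0], [-1, 0, 0], 20],
    [[0, 0, 0], [-0.5, 0, 0], 20],
    [[0, 0, 0], [0, 0, 0], 20]
  ]
}}

```text
clock: 14.12
tool_pos: [0.5256, -0.0402, 0.1827]
tcp_rot: [0.018, 0.707, -0.021, 0.707]
wrist_force: [-0.2, 0.2, -2.3]
gripper_width: 0.389
```

```bash
python3 to.py .589 .079 .171 0 0 -1 .998 -.055 0
```

```text
t 14.12 pos [ 0.5256 -0.0402  0.1827] F [-0.2  0.2 -2.3] w 36.2
x [-0.001 -0.003 -1.   ] z [ 0.998 -0.055 -0.001] j [-0.14  0.51  0.26  1.86 -0.17  0.79  0.15]
shift units now-axes [0.28 3.06 1.42]  goal-axes [0.29 3.06 1.42]  turn units [-0.   -0.01  0.03]
```

>>> {"api": "jog_arm", "payload": {
  "deltas": [
    [[0, 0.5, 0.3], [0, 0, 0], 20],
    [[0.1, 0.6, 0.3], [0, 0, 0], 20],
    [[0, 0.6, 0.3], [0, 0, 0], 20],
    [[0.1, 0.6, 0.3], [0, 0, 0], 20],
    [[0, 0.4, 0.2], [0, 0, 0], 20],
    [[0, 0, 0], [0, 0, 0], 20],
    [[0, 0, 0], [0, 0, 0], 20]
  ]
}}

```text
clock: 14.7
tool_pos: [0.5899, 0.0643, 0.1731]
tcp_rot: [0.024, 0.707, -0.028, 0.706]
wrist_force: [1.0, -0.7, -1.6]
gripper_width: 0.385
```

```bash
python3 to.py .589 .079 .171 0 0 -1 .998 -.055 0; python3 m2.py 7
```

```text
t 14.7 pos [0.5899 0.0643 0.1731] F [ 1.  -0.7 -1.6] w 35.9
x [-0.002 -0.006 -1.   ] z [ 0.997 -0.074 -0.001] j [-0.31  0.61  0.26  1.68 -0.19  0.87 -0.05]
shift units now-axes [ 0.05  0.36 -0.05]  goal-axes [ 0.05  0.36 -0.04]  turn units [-0.18 -0.01  0.06]
max tooly [0.0637 0.0637 0.0637 0.0637 0.0637]
tube 2212 [0.0145 0.0509 0.0006] [ 0.0112  0.0367 -0.0062] [0.0259 0.0637 0.0077]
tube top slope deg (x vs y) 3.548623165408906 x at tip 0.014204912778590135
z vs y deg 0.6561727881016074
tip world [0.5952 0.1277 0.1515] axis [ 0.074  0.997 -0.006]
side barrel 118 [0.587  0.2385 0.1689] [0.573 0.224 0.147] [0.604 0.251 0.176]
((598.7001953125, 274.5596008300781), (99.5335922241211, 52.32026290893555), 86.43824768066406) [0.573 0.225 0.17 ] [0.627 0.325 0.182]
valve 0.62 [0.589 0.077 0.168]
valve_short 0.53 [ 0.471 -0.296  0.033]
valve_flange 0.92 [ 0.507 -0.18   0.033]
top barrel 347 [0.5982 0.2347 0.1646] [0.576 0.222 0.135] [0.622 0.251 0.178]
((601.9453125, 272.1269226074219), (98.03630065917969, 52.4172248840332), 86.1385726928711) [0.576 0.223 0.17 ] [0.629 0.323 0.182]
valve 0.63 [0.591 0.028 0.173]
valve_short 0.73 [ 0.491 -0.31   0.039]
valve_flange 0.76 [ 0.511 -0.192  0.039]
```

View pics/wrist7.png

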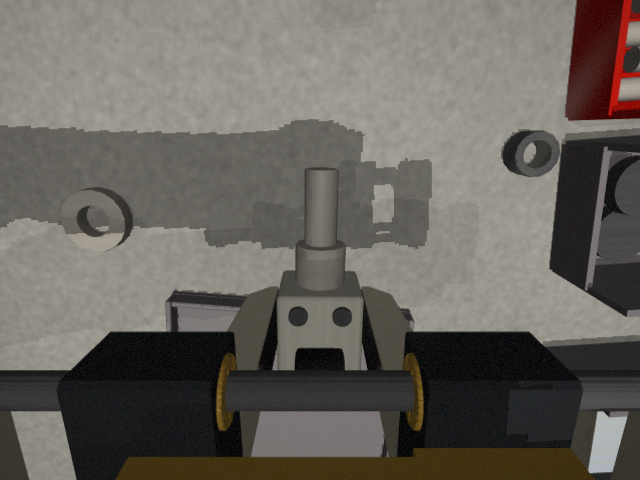

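View pics/side7.png

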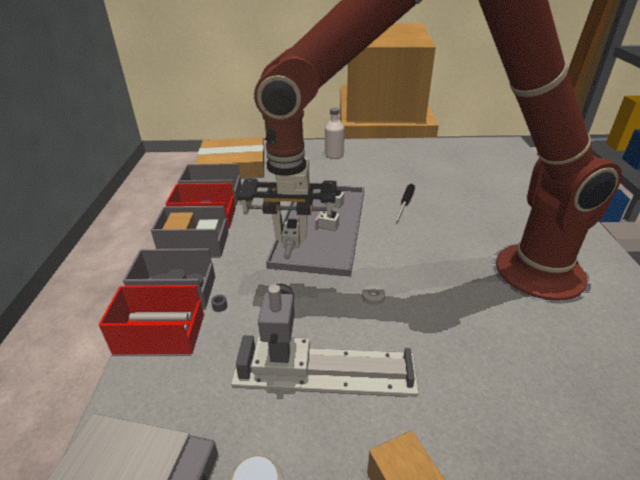

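The wrist and side views show the valve held with its nozzle, tip at wrist px (321,170), pointing towards the lens. The gap is about 95 mm, so I close it by 15 mm.

>>> {"api": "jog_arm", "payload": {
  "deltas": [
    [[0.05, 0.25, 0], [-0.2, 0, 0], 20],
    [[0, 0.12, 0], [0, 0, 0.2], 20],
    [[0, 0, 0], [0, 0, 0], 20],
    [[0, 0, 0], [0, 0, 0], 20],
    [[0, 0, 0], [0, 0, 0], 20]
  ]
}}

```text
clock: 15.57
tool_pos: [0.5909, 0.0793, 0.1718]
tcp_rot: [0.025, 0.707, -0.012, 0.707]
wrist_force: [1.0, -0.4, -0.5]
gripper_width: 0.385
```

```bash
python3 to.py .589 .079 .171 0 0 -1 .998 -.055 0; python3 m2.py 8
python3 - <<'E'
from h import *
s=robot.state();Rt=R.from_quat(s['tcp_rot']).as_matrix();p=robot.snapshot('wrist')
t=(cloud(p,np.ones((480,640),bool),s)-s['tool_pos'])@Rt
q=t[(abs(t[:,2])<.012)&(t[:,1]>-.02)&(t[:,1]<.014)&(abs(t[:,0])<.012)]
k=np.polyfit(q[:,1],q[:,0],1);print(len(q),'block top slope',np.degrees(np.arctan(k[0])),q.mean(0),q.min(0),q.max(0))
p=robot.snapshot('side');cv2.imwrite('pics/z8.png',cv2.resize(p['pixels'][150:400,200:450],None,fx=2.4,fy=2.4))
E
```

```text
t 15.57 pos [0.5909 0.0793 0.1718] F [ 1.  -0.4 -0.5] w 35.8
x [ 0.001  0.018 -1.   ] z [ 0.999 -0.053 -0.   ] j [-0.31  0.61  0.24  1.68 -0.21  0.87 -0.03]
shift units now-axes [ 0.02 -0.01 -0.05]  goal-axes [ 0.02 -0.01 -0.05]  turn units [ 0.01 -0.   -0.18]
max tooly [0.0636 0.0637 0.0637 0.0637 0.0637]
tube 2205 [0.0145 0.0509 0.0006] [ 0.0113  0.0368 -0.0062] [0.0255 0.0637 0.0077]
tube top slope deg (x vs y) 3.611569407037062 x at tip 0.014234669442649908
z vs y deg 0.6739519436789879
tip world [0.595  0.1433 0.1517] axis [0.053 0.998 0.018]
side barrel 121 [0.5869 0.2385 0.1688] [0.573 0.225 0.146] [0.604 0.251 0.176]
((598.808837890625, 274.420654296875), (99.31835174560547, 52.00332260131836), 86.52104187011719) [0.573 0.225 0.17 ] [0.627 0.325 0.182]
valve 0.83 [0.589 0.092 0.166]
valve_flange 0.55 [ 0.507 -0.18   0.029]
top barrel 345 [0.5981 0.2346 0.1645] [0.576 0.221 0.133] [0.622 0.251 0.177]
((601.8220825195312, 272.31658935546875), (97.80252075195312, 51.86286926269531), 86.07411193847656) [0.576 0.223 0.17 ] [0.629 0.322 0.182]
valve_short 0.63 [ 0.493 -0.31   0.038]
valve_flange 0.79 [ 0.511 -0.192  0.039]
4600 block top slope 17.665193202537512 [4.72832684e-04 3.16174185e-04 2.56484103e-05] [-0.01121405 -0.01987075 -0.0119992 ] [0.01195926 0.01399744 0.01199062]
```

View pics/z8.png

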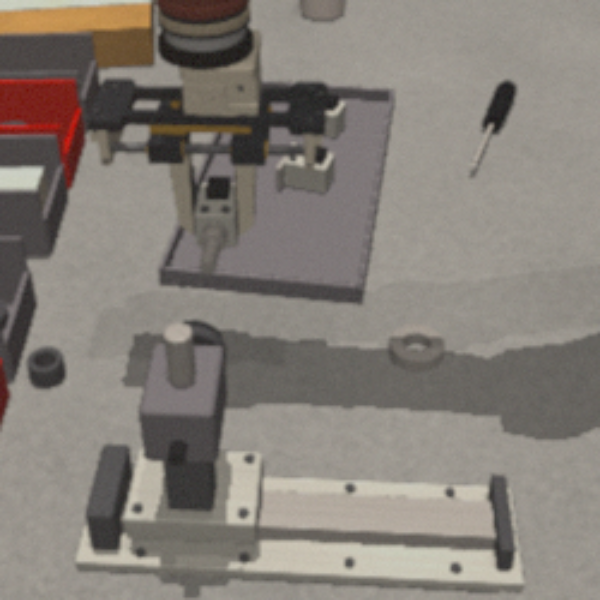

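View pics/top8.png

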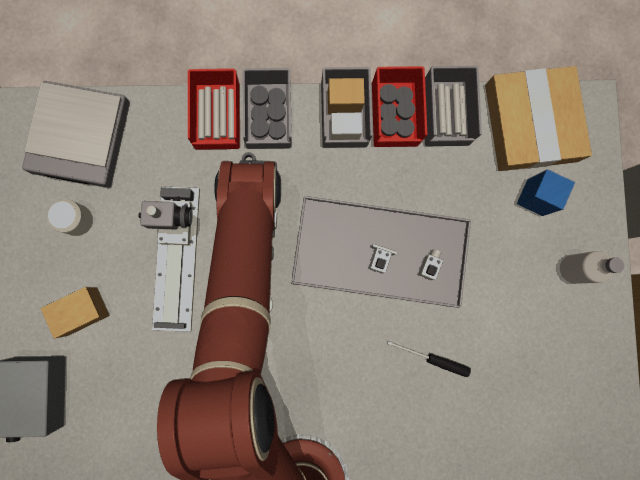

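```bash
python3 - <<'E'
from h import *
s=robot.state();Rt=R.from_quat(s['tcp_rot']).as_matrix();p=robot.snapshot('wrist')
t=(cloud(p,np.ones((480,640),bool),s)-s['tool_pos'])@Rt
q=t[(abs(t[:,2])<.014)&(t[:,1]>-.006)&(t[:,1]<.012)&(t[:,0]>-.004)&(t[:,0]<.008)]
k=np.polyfit(q[:,1],q[:,0],1);print(len(q),'block top slope',np.degrees(np.arctan(k[0])),q.mean(0),q[:,0].std())
print(np.abs(robot.state()['joint_vel']).max(),robot.state()['clock'])
E
```

```text
2672 block top slope -1.90324490826793 [1.91816896e-03 3.36867051e-03 2.21972394e-05] 0.0009948361796806306
0.0017700260480994017 16.1667
```

>>> {"api": "jog_arm", "payload": {
  "deltas": [
    [[0, 0, 0], [0, 0, 0], 20],
    [[0, 0, 0], [0, 0, 0], 20],
    [[0, 0, 0], [0, 0, 0], 20],
    [[0, 0, 0], [0, 0, 0], 20]
  ]
}}

```text
clock: 16.5
tool_pos: [0.5909, 0.0792, 0.1718]
tcp_rot: [0.025, 0.707, -0.012, 0.707]
wrist_force: [0.1, 0.7, -1.2]
gripper_width: 0.388
```

Level within about 3° and still, so I hand it in.

```bash
python3 -c "
from plant import robot
print(robot.sign_off())"
```

```text
the job is handed in; nothing more can be done
None
```

I slid the camera against its far stop and handed the job in with the long-nozzle valve held still in front of the lens. The hand-in reports no verdict.

**Camera:** I gripped it by the post and slid it along until the wrist force rose to 17 N. The side view showed the carriage against the stop block, and the last pictures still put it there.

**Valve pose:** My last checks put the nozzle tip at about (0.595, 0.143, 0.152) m.
- **Distance:** the tip is about 80 mm from the front of the lens barrel. The two cameras put that front at y = 0.221 and 0.225 m. I took it as the glass, so any recess would add to the distance.
- **Centring:** the tip is within about 2 mm of the lens axis, both sideways and in height.
- **Alignment:** the nozzle points along the lens axis within about 1°, with the socket up.
- **Grip and stillness:** the opening stayed at 36 mm, the width of the block, and the arm was at rest.

**Other two valves:** Both cameras agreed that the flange valve stayed within a few millimetres of its start. For the short valve the top camera showed the same, but one earlier low-confidence side reading was about 17 mm off. The arm partly blocked that view, and the pictures show the valve in place.

**Disagreement on tilt:** Two readings of the valve's tilt relative to the tool differed: +3.6° from the top of the nozzle tube and -1.9° from the top of the block. An earlier block-top reading of 17.7° was spoiled by including the socket, so I dropped it. Allowing for the tool's own 1° tilt, the valve is within about 3° of level.

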